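# Prove the leakage trip, then hold the pack contact jig in its middle position

## Task

Prove the leakage trip before testing the battery pack: press the test button on the white trip box so that its lever drops, then lift the lever back up until it stays up by itself. Then push down the rubber grip of the spring-loaded hold handle on the contact jig to its middle position, where the handle is level and its top is even with the tops of the two steel posts beside it, never through to the bottom stop, and finish while still holding it there with the fingers. Leave the pack and everything else on the bench where it is.

Things in the scene. Friction and masses are not known exactly. Their poses are not given: they have to be found in the camera images.
- trip_box: fixed white plastic box, 120 (x) x 160 (y) x 60 mm tall, on the bench; origin at the centre of its underside, z up, -x is its front, towards which the lever drops. On its top: the test button at x -4, y +40 and the lever in a black slot at y -35 mm
- test_button_top (a point): centre of the top of the grey round test button (26 mm across) standing 10 mm out of a 40 mm wide collar, top 84 mm above the bench; pressed straight down. It trips the lever at about 5 of its 8 mm of travel (about 3.5 N there, 5 N fully down); it springs back
- test_button (a joint): travel of the test button in m: 0 released, 0.008 fully down
- trip_lever_tip (a point): middle of the lever's black cross barrel (18 mm diameter, 18 mm long along the box's y), 75 mm from the hinge on a 10 mm steel rod. Up: leans 0.30 rad past vertical to the box's +x, 122 mm above the bench. Dropped: lies over to the box's -x, 1.0 rad from vertical, 90 mm above the bench. Pinched on the barrel's flat ends (fingers closing along the box's y) it turns freely in the grasp
- trip_lever_hinge (a point): point on the lever's hinge axis (along the box's y) in the lever's mid-plane, 50 mm above the bench, fixed in the box
- trip_lever (a joint): angle of the lever in rad: 0 up against its back stop, 0.30 vertical, 1.30 fully dropped towards the box's -x. Its weight carries it: past vertical to the back it falls on to the back stop and stays up, else it drops. While the button is held down it cannot go fully up
- hold_jig: fixed aluminium contact jig, base 210 x 120 x 12 mm; origin on the bench, z up; -x is the end where the hold handle's grip sticks out. The two steel posts, 12 mm square, stand at x -55, y +-45 mm with tops 123 mm above the bench
- hold_grip: black rubber grip pad at the free end of the hold handle, 54 (along the handle, x) x 34 (y) x 16 mm; origin at the centre of its top face, z out of it, 190 mm from the hinge. Released: 151 mm above the bench, sloping up to its free end by 0.15 rad. Middle position: level, top 123 mm above the bench, centred at the jig's x -100, y 0 mm. Bottom stop: 94 mm
- hold_hinge (a point): point on the handle's hinge axis (along the jig's y), 115 mm above the bench, at the jig's x +90 mm
- hold_arm (a joint): angle of the hold handle in rad: 0 released (spring returns it there), 0.15 middle position (level), 0.30 bottom stop. Pushing down at the grip takes about 3.5 N to start, 8 N at the middle and 12.5 N at the bottom
- pack: battery pack of 12 blue round cells between black holders with metal strips, 84 x 64 x 69 mm, loose in the jig's nest under the handle; origin at the centre of its underside. Bystander
- spare_pack: loose pack of 16 blue cells, 84 x 84 x 69 mm; origin at the centre of its underside. Bystander
- cell_a: single blue cell standing, 18 mm diameter, 65 mm tall, origin at its foot. Bystander
- cell_b: another such cell, farther from the robot. Bystander
- tape_roll: amber tape roll lying flat, 76 mm diameter, 19 mm tall. Bystander
- parts_box: clear open parts box, 130 x 100 x 35 mm. Bystander
- strip_plate: metal strip plate with windows, 90 x 50 x 5 mm, lying flat. Bystander
- driver: screwdriver with black handle, 180 mm, lying. Bystander
Things that resemble listed ones, but are neither listed nor needed, are in the scene too. What is meant by the trip_box is not green or purple, and is the smaller of those in its own colour.

How it is judged:
On the way, in this order (a step that is already met when the one before it is completed fails the run):
1. the test button is pressed (value of joint test_button above 0.004 m), for 0.02 s.
2. the lever has dropped (value of joint trip_lever above 1.1 rad), for 0.1 s.
3. the lever is back up and stays there with the fingers withdrawn over 50 mm from its barrel, the button released (value of joint trip_lever below 0.15 rad and value of joint test_button below 0.002 m and distance between the grasp point and trip_lever_tip above 0.05 m), for 0.2 s.
At the end, for the whole second after the job is handed in: The hold handle is kept within 0.04 rad of its middle position (grip top within about 7 mm of the posts' tops) by the fingers pressing on its rubber grip with more than 3 N, while the trip lever stands up by itself against its back stop (within 0.15 rad) and the test button is released (value of joint hold_arm between 0.11 and 0.19 rad and contact force between the fingers and hold_grip above 3 N and value of joint trip_lever below 0.15 rad and value of joint test_button below 0.002 m); the arm keeps its last pose, push and grip.
It fails at once if the hold handle is pushed through to its bottom stop (value of joint hold_arm above 0.27 rad).
It fails at once if the pack in the jig is shifted by more than 15 mm (distance of pack from where it was at the start of the episode above 0.015 m).
It fails at once if something else on the bench is shifted by more than 30 mm or a cell is knocked over (distance of any of spare_pack, cell_a, cell_b, tape_roll, parts_box, strip_plate, driver from where it was at the start of the episode above 0.03 m or angle between any of cell_a, cell_b's own z axis and vertical above 0.5 rad).
It also fails if it takes over 58 s, if anything falls off the work surface, if the arm or the gripper's body presses on something with over 40 N, if the wrist force passes 120 N, or if a joint passes its speed limit or range.

## Robot

A 7-joint arm with a two-finger parallel gripper is mounted at the origin on the work surface. World frame = base frame: x ahead of the robot, y to its left, z up, the work surface at z = 0. Lengths are in m, angles in rad, forces in N, time in s.
With the tool pointing down it reaches from about 0.4 to 0.85 m from the base axis. Payload 4.5 kg.
Tool frame: the origin (TCP) lies on the centre line of the jaws, within the pads' length; the fingertips stand r.tip_reach ahead of it and the grasp point (between the pads) lies 3 mm ahead of it (r.tip_reach is the distance from the TCP to the fingertips, in m); z points along the fingers, y is the line along which they close (so a half turn about z gives the same grasp; the last joint's range is limited). The gripper opens to 88 mm and grips with 3 to 60 N. Pads are 18 mm wide; open, the fingers measure 123 mm over their backs; the gripper's body (75 mm by 187 mm) begins 45 mm behind the grasp point.
Start: joints at [-1.158, 0.689, -0.195, 1.565, 0.157, 0.902, -0.215], TCP at [0.231, 0.581, 0.261] pointing down, gripper open.
Joint ranges: [-3.01, 3.01], [-0.46, 2.08], [-1.47, 1.51], [0.13, 2.56], [-1, 4.14], [0.04, 2.09], [-2.66, 2.66]. Speed limits (rad/s): [2.57, 2.57, 3.14, 3.14, 3.14, 3.14, 3.14].

## Interface

Orientations are given as a unit quaternion [x, y, z, w].
In Python, from plant import readout, eyes, ticket, r gives the robot as it stands. The module is installed in compiled form; this text tells all that it offers.
- The arm moves only by the tool carry_out, never from a script. Its argument "motion" is a list that holds one entry, the list of rows, each a list of 7 numbers: the shift along the tool's x, y, z in mm, then the turn, a rotation vector about the tool's x, y, z in rad, then the opening in per cent of the stroke, from 0 (shut) to 100 (fully open). In form: [[[dx, dy, dz, ax, ay, az, claw], ...]]. A call has 1 to 8 rows; each row shifts and turns the commanded pose from where the row before left it, along the tool's axes as they then stand; what a row does not reach is not made up. A row lasts 1/10 s, in which the tool goes at most 50 mm and 8.59 degrees, less where a joint would pass 70% of its speed; a pose out of reach is approached as far as the arm can. A call is refused whole if a number of a shift passes 50 or a number of a turn 0.15, either way. A call with a gripper value outside its range is refused whole. The fingers move at their own pace and stop on an object; "squeeze" is the grip in N (left out, the last holds). Time passes only in rows, so rows that do not move let the fingers close. It gives the time, the measured TCP pose, the force and the opening at its end, in the units of the state.
- readout.get_state(): the state, without advancing time (a new reading comes with each control period).
- eyes.snapshot(name): name is "scene" or "top"; returns a dict with "pixels" (384x512x3 uint8, red, green, blue), "K" (3x3 intrinsics, pixels), "origin" and "attitude" of the camera in the world. Camera axes: x right, y down, z forward; pixel columns grow to the right and rows downward; lengths in m; the calibration is good to about 2 mm. A picture is of the moment at which its call begins. There is no depth.
- ticket.finish_job(): hands the job in, once; it reports no verdict.
The state is a dict: "clock": time; "q": joint angles; "qd": joint speeds; "joint_torque": joint torques, N m; "tool_pos": TCP position; "eef_rot": TCP orientation; "contact_force": force on the tool from outside, world axes, zero at the start; "moment": the same for the moment, N m; "opening": opening from 0.0 (shut) to 1.0 (fully open).
Only numpy, scipy, OpenCV 4.12 (cv2) and the standard library are available. Lean on these libraries where they do the work, as an engineer would, in place of code of your own. Each camera call takes 0.05 s, during which the arm holds its last target. There are 200 camera calls.

## Working session

There is one attempt and no reset: what is moved stays moved. The work goes in short steps, Python scripts to look and compute and a tool call to move; the robot and the scene stay as the last step left them, time stands still between calls to the robot, and variables do not carry over. Pictures are saved under pics/ and viewed, on a budget of 10 in all, crops included, one or two more only if the job needs it, and the job is handed in when it is done.

Besides the shell and the picture viewer there is one more tool, called after ">>>" by a JSON object that holds its "name" and its "arguments", one argument or row to a line. carry_out: Moves the arm, as the interface text tells. Its arguments: {"type":"object","properties":{"motion":{"type":"array","items":{"type":"array","items":{"type":"array","items":{"type":"number"}}}},"squeeze":{"type":"number"}},"required":["motion"]}

```bash
mkdir -p pics; python3 - <<'E'
from plant import readout, eyes, ticket, r
import cv2, pickle
print(readout.get_state(), r.tip_reach)
for n in ("scene","top"):
    s=eyes.snapshot(n); pickle.dump(s,open(n+".pkl","wb"))
    cv2.imwrite(f"pics/{n}0.png",cv2.resize(s["pixels"][:,:,::-1],(800,600),interpolation=cv2.INTER_CUBIC))
    print(n,s["K"],s["origin"],s["attitude"])
E
```

```text
{'clock': 0.0, 'q': array([-1.15819136,  0.69001259, -0.19449672,  1.56631792,  0.15732106,
        0.90251969, -0.21511511]), 'qd': array([ 0.00096933,  0.0012299 ,  0.00084215,  0.00124852, -0.0003341 ,
       -0.00052213, -0.00014448]), 'joint_torque': array([ 5.34394730e-04, -5.27555430e+01, -1.26679257e+00, -1.53426129e+01,
       -5.26933442e-02,  6.52684263e-03,  1.76790995e-04]), 'tool_pos': array([0.23097144, 0.58012271, 0.25989868]), 'eef_rot': array([ 1.88239692e-01,  9.82122675e-01, -9.27414072e-04, -9.55382656e-05]), 'contact_force': array([ 0.24309112,  0.00996248, -0.06925457]), 'moment': array([ 0.0024623 ,  0.03137947, -0.03477385]), 'opening': 0.9976633613243967} 0.022
scene [[458.91330903   0.         254.33102832]
 [  0.         458.91330903 196.97619829]
 [  0.           0.           1.        ]] [1.25342538 0.56149094 0.88306184] [ 0.41601508  0.80577645 -0.37654542 -0.18939194]
top [[495.2156833    0.         263.7343684 ]
 [  0.         495.2156833  197.56559293]
 [  0.           0.           1.        ]] [2.57418928e-01 1.32298051e-03 1.86684050e+00] [-0.70103356  0.71006118 -0.04961853  0.04362419]
```

View pics/scene0.png

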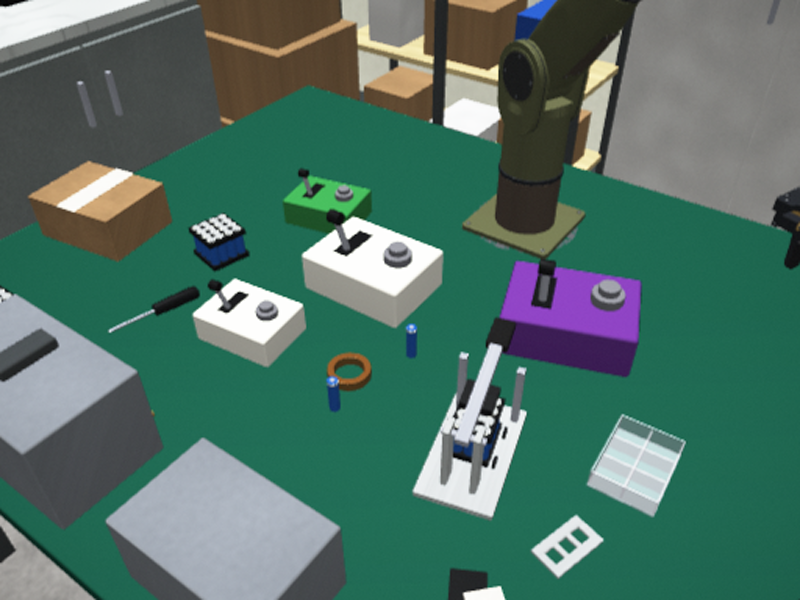

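View pics/top0.png

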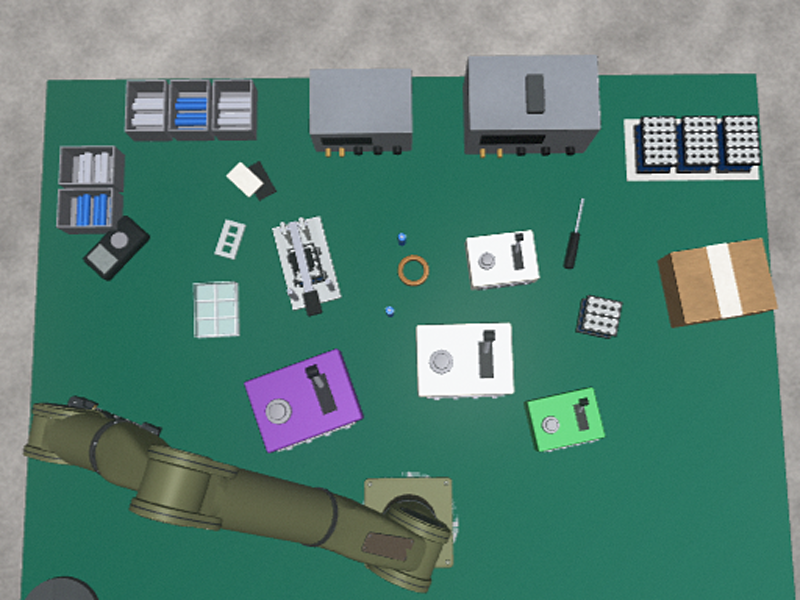

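Candidates for the trip box (800x600 top picture): small white (503,260), large white (465,360), green (565,420), purple (303,400). I choose the small white one. Next, close crops of the box and the jig.

```bash
cat > h.py <<'E'
import numpy as np, cv2, pickle
from scipy.spatial.transform import Rotation as R
from scipy.optimize import least_squares
def tile(s,x,y,w,h,k):
    t=cv2.resize(s["pixels"][y:y+h,x:x+w,::-1],None,fx=k,fy=k,interpolation=cv2.INTER_CUBIC)
    for i in range(0,w,10): cv2.putText(t,str(x+i),(i*k,8),0,.3,(0,0,255)); cv2.line(t,(i*k,10),(i*k,16),(0,0,255))
    for i in range(10,h,10): cv2.putText(t,str(y+i),(0,i*k+4),0,.3,(0,0,255)); cv2.line(t,(20,i*k),(26,i*k),(0,0,255))
    return t
def proj(s,P):
    c=R.from_quat(s["attitude"]).inv().apply(np.atleast_2d(P)-s["origin"])
    return (c[:,:2]/c[:,2:])*s["K"][0,0]+s["K"][:2,2]
def ray(s,uv,z):
    d=R.from_quat(s["attitude"]).apply([(uv[0]-s["K"][0,2])/s["K"][0,0],(uv[1]-s["K"][1,2])/s["K"][1,1],1])
    o=np.array(s["origin"]); return o+d*(z-o[2])/d[2]
E
python3 - <<'E'
from h import *
S=pickle.load(open("scene.pkl","rb"));T=pickle.load(open("top.pkl","rb"))
a=tile(S,120,175,80,60,7);b=tile(T,290,140,60,50,4)
m=np.zeros((420,800,3),np.uint8);m[:,:560]=a;m[:200,560:]=b;cv2.imwrite("pics/box.png",m)
a=tile(S,260,205,85,120,5);b=tile(T,170,132,62,75,6)
m=np.zeros((600,797,3),np.uint8);m[:,:425]=a;m[:450,425:]=b;cv2.imwrite("pics/jig.png",m)
E
```

```text
(no output)
```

View pics/box.png

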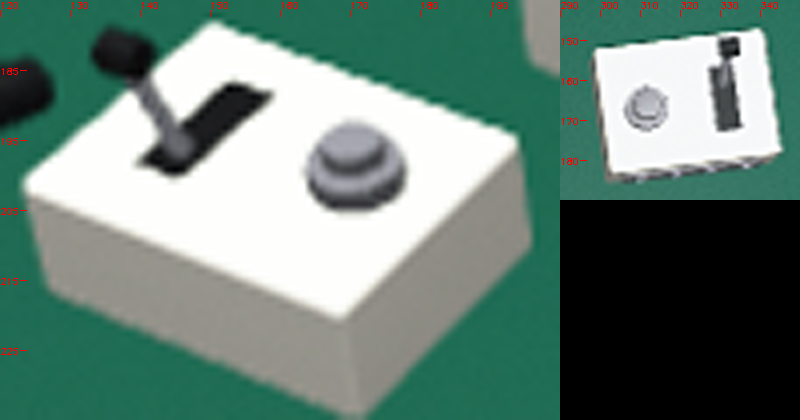

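View pics/jig.png

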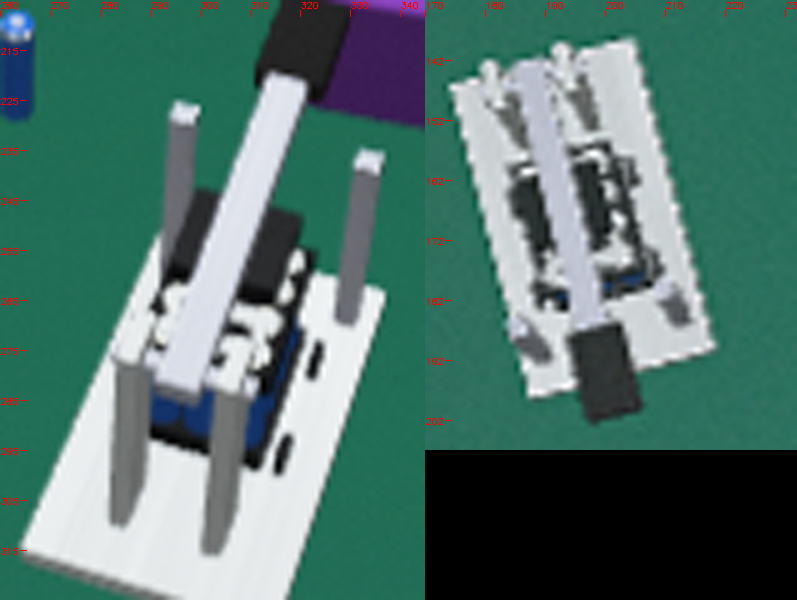

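```bash
cat > fit.py <<'E'
from h import *
S=pickle.load(open("scene.pkl","rb"));T=pickle.load(open("top.pkl","rb"))
px=lambda p,k,ox,oy,tx=0:((p[0]-tx+.5)/k-.5+ox,(p[1]+.5)/k-.5+oy)
sb=lambda *p:(S,px(p,7,120,175)); tb=lambda *p:(T,px(p,4,290,140,560))
sj=lambda *p:(S,px(p,5,260,205)); tj=lambda *p:(T,px(p,6,170,132,425))
box=[((.06,-.08,.06),sb(24,188)),((-.06,-.08,.06),sb(212,22)),((-.06,.08,.06),sb(518,138)),((.06,.08,.06),sb(342,318)),
 ((-.004,.04,.084),sb(353,142)),
 ((.06,.08,.06),tb(595,48)),((.06,-.08,.06),tb(762,30)),((-.06,-.08,.06),tb(779,151)),((-.06,.08,.06),tb(607,172)),((-.004,.04,.084),tb(648,104))]
g=.190-.0; 
jig=[((-.055,-.045,.123),sj(183,110)),((-.055,.045,.123),sj(369,158)),((.105,-.06,.012),sj(22,548)),((-.105,.06,.012),sj(384,292)),
 ((.105,.06,.012),tj(450,88)),((.105,-.06,.012),tj(632,40)),((-.105,-.06,.012),tj(714,348)),((-.105,.06,.012),tj(530,396)),
 ((-.055,.045,.123),tj(519,322)),((-.055,-.045,.123),tj(670,292)),((-.098,0,.151),tj(604,373))]
def fit(L,n):
    def W(p): 
        return [R.from_euler("z",p[2]).apply(P)+[p[0],p[1],0] for P,_ in L]
    def e(p): return np.ravel([proj(o[0],w)[0]-o[1] for w,(_,o) in zip(W(p),L)])
    f=least_squares(e,[.55,0,0],loss="soft_l1")
    print(n,np.round(f.x,4)); print(np.round(e(f.x).reshape(-1,2),1).tolist()); return f.x
b=fit(box,"box");j=fit(jig,"jig")
at=lambda p,P:np.round(R.from_euler("z",p[2]).apply(P)+[p[0],p[1],0],4)
print("button",at(b,[-.004,.04,.084]))
for n,o,z in (("S",sb(124,52),.122),("T",tb(729,47),.122)): print("barrel",n,ray(o[0],o[1],z))
print("grip mid",at(j,[-.1,0,.123]),"released",at(j,[-.0979,0,.151]))
E
python3 fit.py
```

```text
box [ 0.6187 -0.2295  0.1076]
[[-1.1, -0.8], [-0.0, -0.3], [1.0, -0.1], [-0.2, -0.2], [-0.2, -0.4], [-1.0, -0.4], [-0.3, -0.8], [0.0, 0.4], [0.2, 0.2], [-0.6, -0.1]]
jig [0.6144 0.2393 0.2589]
[[-2.2, 4.8], [-1.9, 4.7], [0.8, -3.1], [1.2, -3.1], [0.3, 1.3], [0.4, 1.2], [0.8, 2.1], [0.7, 2.5], [-1.4, -3.7], [-2.1, -5.3], [-1.2, -5.2]]
button [ 0.6104 -0.1902  0.084 ]
barrel S [ 0.65305153 -0.26242838  0.122     ]
barrel T [ 0.65376936 -0.2627698   0.122     ]
grip mid [0.5177 0.2137 0.123 ] released [0.5197 0.2142 0.151 ]
```

The base plate is evidently not centred on the jig's origin (the posts stand about 22 mm from its front edge), so I fit that offset too.

```bash
sed -i 's/^j=.*//; s/;j=fit(jig,"jig")//' fit.py; sed -i '/^print("grip/d' fit.py; cat >> fit.py <<'E'
best=None
for o in np.arange(0,.046,.005):
    L=[((P[0]+(o if P[2]==.012 else 0),P[1],P[2]),q) for P,q in jig]
    print(o); j=fit(L,"jig"); print("grip mid",at(j,[-.1,0,.123]),"rel",at(j,[-.0979,0,.151]))
E
python3 fit.py | tail -32; python3 - <<'E'
from plant import readout
from h import *
q=readout.get_state()["eef_rot"]; print(R.from_quat(q).as_matrix().round(4))
E
```

```text
0.01
jig [0.6065 0.2372 0.2584]
[[-1.1, 2.5], [-1.0, 2.3], [0.5, -2.5], [1.0, -2.6], [0.2, 0.9], [0.3, 0.7], [0.7, 1.6], [0.6, 2.0], [-0.8, -1.5], [-1.5, -3.1], [-0.7, -2.9]]
grip mid [0.5098 0.2117 0.123 ] rel [0.5118 0.2122 0.151 ]
0.015
jig [0.6032 0.2364 0.2587]
[[-0.7, 1.6], [-0.7, 1.4], [0.3, -1.9], [0.9, -2.1], [0.1, 0.5], [0.2, 0.3], [0.6, 1.2], [0.5, 1.6], [-0.6, -0.6], [-1.3, -2.2], [-0.4, -2.0]]
grip mid [0.5065 0.2108 0.123 ] rel [0.5086 0.2113 0.151 ]
0.02
jig [0.6004 0.2357 0.259 ]
[[-0.4, 0.8], [-0.4, 0.5], [-0.0, -1.2], [0.7, -1.5], [-0.0, -0.0], [-0.0, -0.2], [0.4, 0.6], [0.3, 1.1], [-0.4, 0.2], [-1.1, -1.5], [-0.2, -1.2]]
grip mid [0.5038 0.2101 0.123 ] rel [0.5058 0.2106 0.151 ]
0.025
jig [0.5979 0.235  0.2585]
[[-0.0, 0.1], [-0.1, -0.2], [-0.4, -0.4], [0.5, -0.8], [-0.2, -0.6], [-0.1, -0.8], [0.3, 0.1], [0.2, 0.5], [-0.2, 0.9], [-0.9, -0.8], [-0.0, -0.5]]
grip mid [0.5012 0.2094 0.123 ] rel [0.5032 0.21   0.151 ]
0.03
jig [0.5952 0.2342 0.258 ]
[[0.3, -0.7], [0.1, -1.0], [-0.8, 0.4], [0.3, -0.2], [-0.3, -1.2], [-0.2, -1.3], [0.1, -0.5], [0.0, -0.1], [0.0, 1.6], [-
[... 201 characters left out ...]
 -1.0], [-0.0, -0.6], [0.3, 2.5], [-0.4, 0.8], [0.5, 1.1]]
grip mid [0.4956 0.2076 0.123 ] rel [0.4976 0.2081 0.151 ]
0.04
jig [0.5888 0.2322 0.2602]
[[0.9, -2.5], [0.6, -3.0], [-1.3, 1.6], [-0.2, 0.6], [-0.5, -2.0], [-0.5, -2.2], [-0.0, -1.4], [-0.1, -0.9], [0.6, 3.4], [-0.1, 1.7], [0.8, 2.0]]
grip mid [0.4922 0.2065 0.123 ] rel [0.4942 0.207  0.151 ]
0.045
jig [0.5849 0.2312 0.2604]
[[1.4, -3.6], [1.0, -4.1], [-1.4, 1.9], [-0.3, 0.9], [-0.6, -2.2], [-0.6, -2.4], [-0.1, -1.6], [-0.1, -1.2], [0.9, 4.5], [0.2, 2.8], [1.1, 3.1]]
grip mid [0.4883 0.2054 0.123 ] rel [0.4903 0.206  0.151 ]
[[-9.292e-01  3.697e-01 -5.000e-04]
 [ 3.697e-01  9.292e-01 -1.600e-03]
 [-1.000e-04 -1.700e-03 -1.000e+00]]
```

>>> {"name": "carry_out", "arguments": {
  "motion": [
    [[-36,-32,0,0,0,0,0],[-36,-32,0,0,0,0,0],[-36,-32,0,0,0,0,0],[-36,-32,0,0,0,0,0],[-36,-32,0,0,0,0,0],[-36,-32,0,0,0,0,0],[-36,-32,0,0,0,0,0],[-36,-32,0,0,0,0,0]]
  ],
  "squeeze": 15
}}

```text
clock: 0.9
tool_pos: [0.4045, 0.2345, 0.2606]
eef_rot: [0.188, 0.982, -0.0, -0.0]
contact_force: [0.3, 0.7, -0.5]
opening: 0.296
```

>>> {"name": "carry_out", "arguments": {
  "motion": [
    [[-36,-32,0,0,0,0,0],[-36,-32,0,0,0,0,0],[-36,-32,0,0,0,0,0],[-36,-32,0,0,0,0,0],[-36,-32,0,0,0,0,0],[-36,-32,0,0,0,0,0],[-36,-32,0,0,0,0,0],[-36,-32,0,0,0,0,0]]
  ]
}}

```text
clock: 1.7
tool_pos: [0.5773, -0.11, 0.2604]
eef_rot: [0.188, 0.982, 0.0, -0.0]
contact_force: [0.2, 1.2, 0.8]
opening: 0.004
```

>>> {"name": "carry_out", "arguments": {
  "motion": [
    [[0,0,0,0,0,-0.122,0],[0,0,0,0,0,-0.122,0],[0,0,0,0,0,-0.122,0],[0,0,0,0,0,-0.122,0],[0,0,0,0,0,0,0],[0,0,0,0,0,0,0]]
  ]
}}

```text
clock: 2.3
tool_pos: [0.5767, -0.1081, 0.2604]
eef_rot: [-0.053, 0.999, 0.0, -0.0]
contact_force: [0.6, -0.1, 0.0]
opening: 0.004
```

```bash
cat > to.py <<'E'
import sys
from plant import readout
from h import *
s=readout.get_state(); M=R.from_quat(s["eef_rot"])
g=np.array(eval(sys.argv[1])); yaw=float(sys.argv[2]) # tool y along box y at yaw
des=R.from_matrix(np.array([[-np.cos(yaw),-np.sin(yaw),0],[-np.sin(yaw),np.cos(yaw),0],[0,0,-1]]).T)
print("t",round(s["clock"],2),"pos",s["tool_pos"].round(4),"F",s["contact_force"].round(1),"op",round(s["opening"],3))
print("shift mm",(M.inv().apply(g-s["tool_pos"])*1000).round(1),"turn",(M.inv()*des).as_rotvec().round(3))
E
python3 to.py "[.6104,-.1902,.120]" .1076
```

```text
t 2.3 pos [ 0.5767 -0.1081  0.2604] F [ 0.6 -0.1  0. ] op 0.004
shift mm [-24.9 -85.3 140.3] turn [ 0.    -0.001 -0.001]
```

>>> {"name": "carry_out", "arguments": {
  "motion": [
    [[-12,-43,20,0,0,0,0],[-13,-42,20,0,0,0,0],[0,0,35,0,0,0,0],[0,0,35,0,0,0,0],[0,0,30,0,0,0,0],[0,0,0,0,0,0,0],[0,0,0,0,0,0,0],[0,0,0,0,0,0,0]]
  ]
}}

```text
clock: 3.1
tool_pos: [0.6124, -0.1897, 0.1226]
eef_rot: [-0.054, 0.999, -0.0, 0.002]
contact_force: [0.6, 0.3, -0.1]
opening: 0.007
```

>>> {"name": "carry_out", "arguments": {
  "motion": [
    [[0,0,6,0,0,0,0],[0,0,6,0,0,0,0],[0,0,4,0,0,0,0],[0,0,2,0,0,0,0],[0,0,2,0,0,0,0],[0,0,0,0,0,0,0],[0,0,0,0,0,0,0]]
  ]
}}

```text
clock: 3.8
tool_pos: [0.6112, -0.1899, 0.1009]
eef_rot: [-0.055, 0.999, -0.0, 0.0]
contact_force: [-0.4, -0.2, 3.7]
opening: 0.005
```

>>> {"name": "carry_out", "arguments": {
  "motion": [
    [[0,0,1.5,0,0,0,0],[0,0,0,0,0,0,0],[0,0,0,0,0,0,0],[0,0,0,0,0,0,0]]
  ]
}}

```text
clock: 4.2
tool_pos: [0.6112, -0.1899, 0.0993]
eef_rot: [-0.055, 0.999, -0.0, 0.0]
contact_force: [-0.8, -0.7, 3.9]
opening: 0.009
```

>>> {"name": "carry_out", "arguments": {
  "motion": [
    [[0,0,-20,0,0,0,0],[0,0,-40,0,0,0,0],[0,0,-40,0,0,0,0],[0,0,0,0,0,0,0],[0,0,0,0,0,0,0]]
  ]
}}

```text
clock: 4.7
tool_pos: [0.611, -0.1896, 0.1994]
eef_rot: [-0.055, 0.999, -0.0, 0.0]
contact_force: [0.4, -0.2, -0.7]
opening: 0.003
```

```bash
python3 - <<'E'
from plant import eyes
from h import *
S=eyes.snapshot("scene");T=eyes.snapshot("top")
a=tile(S,110,130,100,105,5);b=tile(T,290,140,60,50,5)
m=np.zeros((525,800,3),np.uint8);m[:,:500]=a;m[:250,500:]=b;cv2.imwrite("pics/drop.png",m)
E
python3 to.py "[.6187,-.2295,.1874]" .1076
```

```text
t 4.8 pos [ 0.6098 -0.1896  0.1975] F [ 0.1 -0.1 -0.7] op 0.01
shift mm [ -4.5 -40.6  10.1] turn [ 0.001 -0.003  0.002]
```

View pics/drop.png

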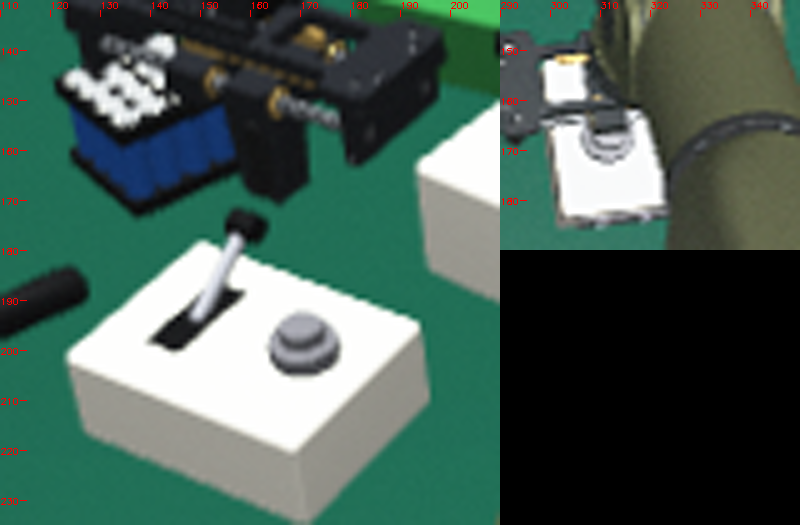

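The lever has dropped, barrel at crop (246,227). I check it against the prediction.

```bash
python3 - <<'E'
from h import *
S=pickle.load(open("scene.pkl","rb"))
p=ray(S,((246.5)/5-.5+110,227.5/5-.5+130),.0905);print(p, R.from_euler("z",-.1076).apply(p-[.6187,-.2295,0]))
E
python3 to.py "[.5688,-.2695,.1475]" .1076
```

```text
[ 0.57038046 -0.27005526  0.0905    ] [-0.05239543 -0.03513156  0.0905    ]
t 4.8 pos [ 0.6098 -0.1896  0.1975] F [ 0.1 -0.1 -0.7] op 0.01
shift mm [ 49.4 -75.   50.1] turn [ 0.001 -0.003  0.002]
```

>>> {"name": "carry_out", "arguments": {
  "motion": [
    [[24,-38,0,0,0,0,60],[24.5,-37.5,0,0,0,0,60],[0,0,25,0,0,0,60],[0,0,25,0,0,0,60],[0,0,0,0,0,0,60],[0,0,0,0,0,0,60],[0,0,0,0,0,0,60]]
  ]
}}

```text
clock: 5.5
tool_pos: [0.5718, -0.2696, 0.1498]
eef_rot: [-0.055, 0.998, 0.0, 0.0]
contact_force: [-0.2, 0.3, 0.3]
opening: 0.591
```

```bash
python3 to.py "[.5695,-.2698,.0935]" .1076
```

```text
t 5.5 pos [ 0.5718 -0.2696  0.1498] F [-0.2  0.3  0.3] op 0.591
shift mm [ 2.3  0.1 56.3] turn [0.    0.001 0.002]
```

>>> {"name": "carry_out", "arguments": {
  "motion": [
    [[2,0,28,0,0,0,60],[0,0,27,0,0,0,60],[0,0,0,0,0,0,60],[0,0,0,0,0,0,10],[0,0,0,0,0,0,10],[0,0,0,0,0,0,10],[0,0,0,0,0,0,10],[0,0,0,0,0,0,10]]
  ],
  "squeeze": 12
}}

```text
clock: 6.3
tool_pos: [0.5698, -0.2723, 0.0952]
eef_rot: [-0.054, 0.999, -0.002, 0.001]
contact_force: [0.6, -1.7, 3.4]
opening: 0.203
```

```bash
python3 to.py "[.5695,-.2698,.0935]" .1076
```

```text
t 6.3 pos [ 0.5698 -0.2723  0.0952] F [ 0.6 -1.7  3.4] op 0.203
shift mm [0.1 2.5 1.7] turn [-0.003  0.002  0.001]
```

>>> {"name": "carry_out", "arguments": {
  "motion": [
    [[-9.3,0,-11.7,0,0,0,10],[-11.4,0,-9.6,0,0,0,10],[-13.2,0,-7.2,0,0,0,10],[-14.3,0,-4.4,0,0,0,10],[-14.9,0,-1.5,0,0,0,10],[-11.2,0,0.8,0,0,0,10],[-8.8,0,1.9,0,0,0,10],[0,0,0,0,0,0,10]]
  ]
}}

```text
clock: 7.1
tool_pos: [0.6525, -0.2628, 0.1261]
eef_rot: [-0.054, 0.999, -0.001, 0.001]
contact_force: [1.6, -4.6, 1.8]
opening: 0.206
```

>>> {"name": "carry_out", "arguments": {
  "motion": [
    [[0,0,0,0,0,0,10],[0,0,0,0,0,0,10]]
  ]
}}

```text
clock: 7.3
tool_pos: [0.6519, -0.2628, 0.1263]
eef_rot: [-0.054, 0.999, -0.001, 0.001]
contact_force: [1.7, -5.2, 0.2]
opening: 0.207
```

>>> {"name": "carry_out", "arguments": {
  "motion": [
    [[0,0,0,0,0,0,60],[0,0,0,0,0,0,60],[0,0,0,0,0,0,60],[0,0,0,0,0,0,60],[0,0,-30,0,0,0,60],[0,0,-40,0,0,0,60],[0,0,-40,0,0,0,60],[0,0,0,0,0,0,60]]
  ]
}}

```text
clock: 8.1
tool_pos: [0.6552, -0.2613, 0.2425]
eef_rot: [-0.054, 0.998, -0.001, 0.006]
contact_force: [0.8, 0.7, 0.0]
opening: 0.598
```

>>> {"name": "carry_out", "arguments": {
  "motion": [
    [[0,40,0,0,0,0,0],[0,40,0,0,0,0,0],[0,40,0,0,0,0,0],[0,40,0,0,0,0,0],[0,40,0,0,0,0,0],[0,40,0,0,0,0,0],[0,40,0,0,0,0,0],[0,0,0,0,0,0,0]]
  ]
}}

```text
clock: 8.9
tool_pos: [0.6198, 0.0264, 0.236]
eef_rot: [-0.06, 0.998, 0.003, -0.0]
contact_force: [0.1, 1.1, 0.6]
opening: 0.003
```

```bash
python3 - <<'E'
from plant import eyes
from h import *
S=eyes.snapshot("scene")
cv2.imwrite("pics/up.png",tile(S,110,150,230,170,3))
E
python3 to.py "[.5012,.2094,.2400]" .2585
```

```text
t 8.95 pos [0.6203 0.0218 0.2358] F [ 0.3 -0.5 -0.2] op 0.003
shift mm [ 96.5 200.2  -3.6] turn [ 0.003 -0.    -0.142]
```

View pics/up.png

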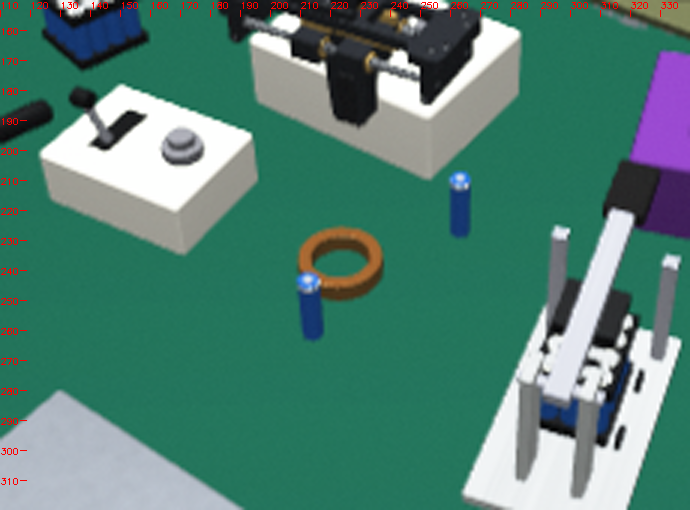

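Lever is up at scene pixel (138,182), same as at the start; button is out and the bystanders are undisturbed. Now the hold handle.

>>> {"name": "carry_out", "arguments": {
  "motion": [
    [[0,0,0,0,0,-0.142,0],[11,35,0,0,0,0,0],[11,35,0,0,0,0,0],[11,35,0,0,0,0,0],[11,35,0,0,0,0,0],[11,36,0,0,0,0,0],[12,36,0,0,0,0,0],[0,0,0,0,0,0,0]]
  ],
  "squeeze": 20
}}

```text
clock: 9.75
tool_pos: [0.5007, 0.2104, 0.2361]
eef_rot: [-0.129, 0.992, 0.002, -0.001]
contact_force: [0.3, 0.3, 0.7]
opening: 0.005
```

>>> {"name": "carry_out", "arguments": {
  "motion": [
    [[0,0,20,0,0,0,0],[0,0,20,0,0,0,0],[0,0,0,0,0,0,0],[0,0,0,0,0,0,0]]
  ]
}}

```text
clock: 10.15
tool_pos: [0.5041, 0.2045, 0.1958]
eef_rot: [-0.124, 0.992, -0.0, -0.0]
contact_force: [0.3, 0.1, 0.3]
opening: 0.009
```

```bash
python3 to.py "[.5012,.2094,.1450]" .2585
```

```text
t 10.15 pos [0.5041 0.2045 0.1958] F [0.3 0.1 0.3] op 0.009
shift mm [ 1.6  5.5 50.8] turn [-0.001 -0.001 -0.009]
```

>>> {"name": "carry_out", "arguments": {
  "motion": [
    [[1.5,5.5,10,0,0,-0.01,0],[0,0,10,0,0,0,0],[0,0,5,0,0,0,0],[0,0,5,0,0,0,0],[0,0,5,0,0,0,0],[0,0,5,0,0,0,0],[0,0,0,0,0,0,0],[0,0,0,0,0,0,0]]
  ]
}}

```text
clock: 10.95
tool_pos: [0.4996, 0.2109, 0.1559]
eef_rot: [-0.131, 0.991, -0.0, -0.001]
contact_force: [-4.1, 0.8, 6.4]
opening: 0.005
```

```bash
python3 to.py "[.5012,.2094,.1450]" .2585
```

```text
t 10.95 pos [0.4996 0.2109 0.1559] F [-4.1  0.8  6.4] op 0.005
shift mm [-1.2 -1.9 10.9] turn [-0.    -0.002  0.004]
```

>>> {"name": "carry_out", "arguments": {
  "motion": [
    [[0,0,4,0,0,0,0],[0,0,4,0,0,0,0],[0,0,3,0,0,0,0],[0,0,0,0,0,0,0],[0,0,0,0,0,0,0],[0,0,0,0,0,0,0]]
  ]
}}

```text
clock: 11.55
tool_pos: [0.4992, 0.2107, 0.1451]
eef_rot: [-0.131, 0.991, -0.0, -0.001]
contact_force: [-5.2, 0.1, 7.9]
opening: 0.002
```

```bash
python3 - <<'E'
from plant import eyes
from h import *
S=eyes.snapshot("scene")
a=tile(S,260,180,85,110,5);b=tile(S,120,175,60,50,5)
m=np.zeros((550,725,3),np.uint8);m[:,:425]=a;m[:250,425:]=b;cv2.imwrite("pics/hold.png",m)
E
python3 to.py "[.5012,.2094,.1450]" .2585
```

```text
t 11.6 pos [0.4992 0.2107 0.1452] F [-4.5  0.7  8.1] op 0.004
shift mm [-1.6 -1.8  0.1] turn [-0.    -0.003  0.004]
```

View pics/hold.png

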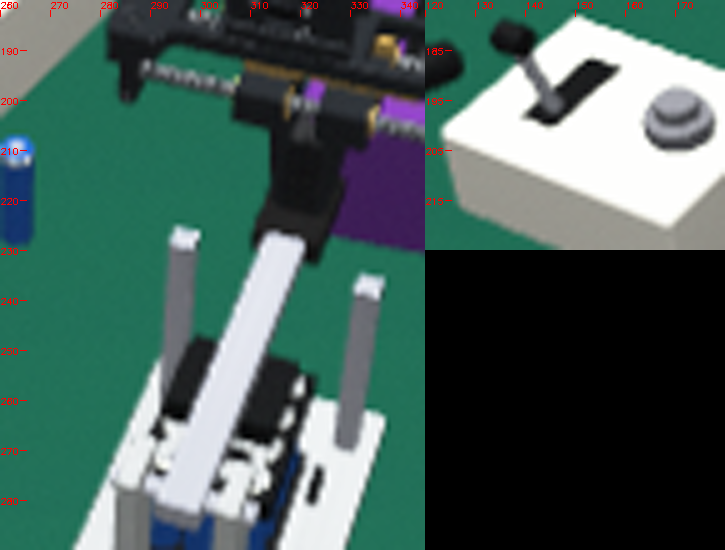

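Force of 8 N and tip height of 123 mm both match the middle position, and the lever is up. Handing in.

```bash
python3 - <<'E'
from plant import ticket, readout
print(ticket.finish_job()); s=readout.get_state(); print(s["clock"],s["tool_pos"],s["contact_force"])
E
```

```text
the job is handed in; nothing more can be done
None
the job is handed in; nothing more can be done
```

The job is handed in at about 11.6 s of the 58 s allowed. The hand-in gives no verdict, so the results below rest on my own checks.

- **Trip box:** I used the small white one. I pressed its button about 6–7 mm and saw the lever dropped. I then pinched the barrel, swung the lever up to its back stop and withdrew well over 50 mm. In the last picture the lever stood where it was at the start and the button was out.
- **Hold handle:** I pushed the grip down with closed fingers and held it there. The fingertips stood 123 mm above the bench, level with the post tops, pressing down with about 8 N. Both match the middle position. The handle never came near the bottom stop.
- **Disagreements:** The jig's base plate is offset about 25 mm along x from the jig's origin, so I added that offset to the fit. A sideways force of about 4.5 N stayed on the tool during the hold, probably friction from the handle's arc. The hold reading was steady only over the last 0.05 s, since I did not wait longer before handing in.
- **Bystanders:** The tape roll and both cells looked unmoved in the picture taken before the hold. I did not measure the other bystanders or the pack against their starting positions.

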